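# Find the loose terminal bolt and hold its cover open

### The arm

A 6-joint arm with a two-finger parallel gripper is mounted at the origin on the work surface. World frame = base frame: x ahead of the robot, y to its left, z up, the work surface at z = 0. Lengths are in mm, angles in degrees, forces in N, time in s.
With the tool pointing down it reaches from about 375 to 750 mm from the base axis. Payload 9 kg.
Tool frame: the origin (TCP) lies at the very end of the fingers, on their centre line; the grasp point (between the pads) lies 19 mm behind it; z points along the fingers, x is the direction in which the jaws open and shut, and the axes are right-handed (so a half turn about z gives the same grasp; the last joint's range is limited). The gripper opens to 85 mm and grips with 20 to 120 N. Pads are 22 mm wide; open, the fingers measure 114 mm over their backs; the gripper's body (76 mm by 85 mm) begins 54 mm behind the grasp point. The pads swing forward as they close: fully open they stand 13 mm farther back than shut.
Start: joints at [60.12, 5.964, 5.575, 89.605, 0, 77.527], TCP at [179.493, 572.555, 231.331] pointing down, gripper open.
Joint ranges: [-171.21, 171.21], [-48.23, 106.86], [-62.78, 66.21], [-105.2, 120.99], [-86.42, 89.51], [-180, 180]. Speed limits (degrees/s): [127.2, 127.2, 147.25, 180, 180, 180].

### API

Orientations are given as a 3x3 rotation matrix whose columns are the frame's x, y, z axes.
In Python, from cell import arm, eyes, job gives the robot as it stands. The module is installed in compiled form; this text tells all that it offers.
- The arm moves only by the tool move_arm, never from a script. Its argument "commands" is a list of rows, each a list of 2 entries, a list of its own where there are three numbers: the shift along the tool's x, y, z in cm, then the turn about the tool's z in degrees. A call has 1 to 20 rows; each row is the pose to reach, as a shift and turn from the pose commanded when the call began, along the tool's axes at that moment; what a row does not reach only later rows make up. A row lasts 1/12 s, in which the tool goes at most 41.7 mm and 7.16 degrees, less where a joint would pass 70% of its speed; a pose out of reach is approached as far as the arm can. A call with a gripper value outside its range is refused whole. "gripper" is the gripper command: -1 is fully open, 1 is shut, values between are in proportion, set as the call begins (left out, the last holds). The fingers move at their own pace and stop on an object; "squeeze" is the grip in N (left out, the last holds). Time passes only in rows, so rows that repeat a pose let the fingers close. It gives the time, the measured TCP pose, the force and the opening at its end, in the units of the state.
- arm.get_state(): the state, without advancing time (a new reading comes with each control period).
- eyes.read_camera(name): name is "scene" or "top" or "wrist"; returns a dict with "pixels" (384x512x3 uint8, blue, green, red), "fx", "fy", "cx", "cy" (pixels), "T" (4x4, takes a point from camera to world coordinates). Camera axes: x right, y up, looking along -z (the intrinsics and any distortion apply to the point x, -y, -z); pixel columns grow to the right and rows downward; lengths in mm; the calibration is good to about 2 mm. A picture is of the moment at which its call begins. There is no depth.
- job.hand_in(): hands the job in, once; it reports no verdict.
The state is a dict: "clock": time; "joint_positions": joint angles; "qvel": joint speeds; "joint_efforts": joint torques, N m; "tcp_pos": TCP position; "orientation": TCP orientation; "force": force on the tool from outside, world axes, zero at the start; "ft_torque": the same for the moment, N m; "finger_gap": finger opening in mm.
Only numpy, scipy, OpenCV 4.12 (cv2) and the standard library are available. Lean on these libraries where they do the work, as an engineer would, in place of code of your own. Each camera call takes 0.05 s, during which the arm holds its last target. There are 200 camera calls.

### The job

One of the three bolts of the terminal block in the heater chassis is loose. Tap each bolt head lightly with the fingertips, going from left to right as the robot sees them, to find the one that gives and drops; then lift that bolt's own hinged cover, which has a thumb tab, at least two thirds of the way to upright, and finish still holding it open with the fingers, ready for the driver. Leave the other two covers shut and do not disturb the things lying around.

Things in the scene. Friction and masses are not known exactly. Their poses are not given: they have to be found in the camera images.
- chassis: Fixed aluminium pan 240 x 400 mm, rim 50 mm above the bench, holding a white three-pole terminal block. Origin: on the bench under the middle bolt; x from the covers' hinges to their tabs (away from the robot), y along the row to the left pole, z up. Covers' upper face: 74 mm above the bench. Contactor 76 mm high at y 130 to 182 mm; capacitor 68 mm high at y -137 to -175 mm.
- bolt_left_top (a point): Top centre of the steel hex bolt head (18 mm across flats) of the left (+y) pole, standing up through the 30 x 30 mm opening of its cover: 85 mm above the bench, 11 mm above the cover's face. Bolts are 64 mm apart along chassis y. A tight bolt does not give; the loose one drops 6 mm under a push of about 3 N and stays down. Before that all look alike.
- bolt_left (a joint): How far the bolt of the left (+y) pole has sunk (m): 0 at the start, 0.006 when a loose one is fully down; a tight one stays below 0.001.
- cover_left_tab (a point): Centre of the upright thumb tab on the free edge of the left (+y) pole's grey hinged cover. Tab 20 mm wide (chassis y), 14 mm deep (x), 22 mm high above the cover's face; this point is 11 mm above that face, 45 mm past the bolt's axis in chassis x, 91 mm from the hinge. Its axes turn with the cover. Cover 56 mm wide, 4 mm thick; tabs 64 mm apart.
- cover_left_hinge (a point): Fixed point on the hinge line of the cover of the left (+y) pole, on its middle. The line runs along chassis y, 46 mm from the bolt's axis on the side away from the tab, 72 mm above the bench.
- cover_left (a joint): Opening angle of the cover of the left (+y) pole (rad): 0 shut and flat, grows as the tab rises and swings towards the hinge, 1.57 upright, stop at 1.8. A light spring (about 1 N at the tab) shuts it when let go.
- bolt_mid_top (a point): Top centre of the steel hex bolt head (18 mm across flats) of the middle pole, standing up through the 30 x 30 mm opening of its cover: 85 mm above the bench, 11 mm above the cover's face. Bolts are 64 mm apart along chassis y. A tight bolt does not give; the loose one drops 6 mm under a push of about 3 N and stays down. Before that all look alike.
- bolt_mid (a joint): How far the bolt of the middle pole has sunk (m): 0 at the start, 0.006 when a loose one is fully down; a tight one stays below 0.001.
- cover_mid_tab (a point): Centre of the upright thumb tab on the free edge of the middle pole's grey hinged cover. Tab 20 mm wide (chassis y), 14 mm deep (x), 22 mm high above the cover's face; this point is 11 mm above that face, 45 mm past the bolt's axis in chassis x, 91 mm from the hinge. Its axes turn with the cover. Cover 56 mm wide, 4 mm thick; tabs 64 mm apart.
- cover_mid_hinge (a point): Fixed point on the hinge line of the cover of the middle pole, on its middle. The line runs along chassis y, 46 mm from the bolt's axis on the side away from the tab, 72 mm above the bench.
- cover_mid (a joint): Opening angle of the cover of the middle pole (rad): 0 shut and flat, grows as the tab rises and swings towards the hinge, 1.57 upright, stop at 1.8. A light spring (about 1 N at the tab) shuts it when let go.
- bolt_right_top (a point): Top centre of the steel hex bolt head (18 mm across flats) of the right (-y) pole, standing up through the 30 x 30 mm opening of its cover: 85 mm above the bench, 11 mm above the cover's face. Bolts are 64 mm apart along chassis y. A tight bolt does not give; the loose one drops 6 mm under a push of about 3 N and stays down. Before that all look alike.
- bolt_right (a joint): How far the bolt of the right (-y) pole has sunk (m): 0 at the start, 0.006 when a loose one is fully down; a tight one stays below 0.001.
- cover_right_tab (a point): Centre of the upright thumb tab on the free edge of the right (-y) pole's grey hinged cover. Tab 20 mm wide (chassis y), 14 mm deep (x), 22 mm high above the cover's face; this point is 11 mm above that face, 45 mm past the bolt's axis in chassis x, 91 mm from the hinge. Its axes turn with the cover. Cover 56 mm wide, 4 mm thick; tabs 64 mm apart.
- cover_right_hinge (a point): Fixed point on the hinge line of the cover of the right (-y) pole, on its middle. The line runs along chassis y, 46 mm from the bolt's axis on the side away from the tab, 72 mm above the bench.
- cover_right (a joint): Opening angle of the cover of the right (-y) pole (rad): 0 shut and flat, grows as the tab rises and swings towards the hinge, 1.57 upright, stop at 1.8. A light spring (about 1 N at the tab) shuts it when let go.
- spare_bolt: Bystander: spare hex bolt 39 mm long lying in the pan behind the hinges. Origin under its middle.
- socket: Bystander: steel wrench socket, 25 mm diameter, 36 mm high, standing in the pan behind the hinges. Origin under its middle.
- screw_tub: Bystander: round white tub of screws, 96 mm across, 45 mm high, beyond the pan. Origin under its middle.
- screwdriver: Bystander: black-handled screwdriver 200 mm long lying beyond the pan. Origin under its middle.
- flask: Bystander: steel drinking flask, 64 mm across, 158 mm high, on the right of the pan. Origin under its middle.
- tape_roll: Bystander: roll of paper tape lying flat, 90 mm across, 24 mm high, on the left of the pan. Origin under its middle.
- carton: Bystander: closed cardboard carton 100 x 140 x 60 mm high, beyond the pan on the left. Origin under its middle.

How it is judged:
By the outcome, as a careful person would: the job done as asked, in the order asked, and still so for the second after the job is handed in, while the arm keeps its last pose, push and grip.
It also fails if it takes over 40 s, if anything falls off the work surface, if the arm or the gripper's body presses on something with over 40 N, if the wrist force passes 120 N, or if a joint passes its speed limit or range.

## Working session

There is one attempt and no reset: what is moved stays moved. The work goes in short steps, Python scripts to look and compute and a tool call to move; the robot and the scene stay as the last step left them, time stands still between calls to the robot, and variables do not carry over. Pictures are saved under pics/ and viewed, about 8 in all and at most 12, crops included, and the job is handed in when it is done.

Besides the shell and the picture viewer there is one more tool, called after "Request:" as name([rows], argument=value, ...), one row to a line, values as JSON. move_arm: Moves the arm, as the interface text tells. Its arguments: {"type":"object","properties":{"commands":{"type":"array"},"gripper":{"type":"number"},"squeeze":{"type":"number"}},"required":["commands"]}

```bash
mkdir -p pics
cat > h.py <<'E'
import numpy as np, cv2
from cell import arm, eyes, job
def shot(name,fn):
    c=eyes.read_camera(name); cv2.imwrite('pics/'+fn,c['pixels']); np.savez('pics/'+fn+'.npz',**{k:c[k] for k in c}); return c
def ray(c,u,v,z):
    d=np.array([(u-c['cx'])/c['fx'],-(v-c['cy'])/c['fy'],-1.]); T=np.array(c['T']); d=T[:3,:3]@d; o=T[:3,3]
    return o+d*(z-o[2])/d[2]
def proj(c,p):
    T=np.linalg.inv(np.array(c['T'])); q=T[:3,:3]@np.array(p,float)+T[:3,3]
    return c['cx']+c['fx']*q[0]/-q[2], c['cy']-c['fy']*q[1]/-q[2]
E
python3 - <<'E'
from h import *
s=arm.get_state(); print(s)
for n in('top','scene'):
    c=shot(n,n+'1.png'); print(n,[k for k in c],c['fx'],c['cx'],c['cy'],np.round(c['T'],3))
    for k in c:
        if k not in('pixels','T'):print(k,c[k])
a=cv2.imread('pics/top1.png');print(a.shape)
E
```

```text
{'clock': 0.0, 'joint_positions': array([ 6.01207839e+01,  5.99918442e+00,  5.52483031e+00,  8.96024640e+01,
       -2.25834083e-03,  7.75256449e+01]), 'qvel': array([-0.0104495 , -0.04506513,  0.12053296, -0.0049785 , -0.1835413 ,
        0.13091615]), 'joint_efforts': array([-7.75427488e-04, -5.56927228e+01,  5.03649223e+01,  1.70163426e-02,
       -2.41616517e-04,  3.00094733e-06]), 'tcp_pos': array([179.31571092, 572.22797687, 230.49511391]), 'orientation': array([[ 2.99121306e-01,  9.54214883e-01, -6.33739189e-04],
       [ 9.54214184e-01, -2.99121872e-01, -1.18215198e-03],
       [-1.31759227e-03, -2.51116078e-04, -9.99999100e-01]]), 'force': array([-0.00341446,  0.05764921,  0.2957248 ]), 'ft_torque': array([0.0001715 , 0.01448657, 0.04276373]), 'finger_gap': 85.6603826384218}
top ['pixels', 'fx', 'fy', 'cx', 'cy', 'T'] 381.5516156417687 249.799203634155 195.0268738056527 [[ 1.100000e-02  9.870000e-01 -1.600000e-01  4.346730e+02]
 [-1.000000e+00  1.000000e-02 -9.000000e-03  3.138800e+01]
 [-7.000000e-03  1.600000e-01  9.870000e-01  1.110564e+03]
 [ 0.000000e+00  0.000000e+00  0.000000e+00  1.000000e+00]]
fx 381.5516156417687
fy 381.5516156417687
cx 249.799203634155
cy 195.0268738056527
scene ['pixels', 'fx', 'fy', 'cx', 'cy', 'T'] 463.6450475013136 251.95621788016916 183.76083558114843 [[ 8.670000e-01 -3.280000e-01  3.750000e-01  1.059522e+03]
 [ 4.980000e-01  5.670000e-01 -6.560000e-01 -7.308780e+02]
 [ 2.000000e-03  7.550000e-01  6.560000e-01  8.800990e+02]
 [ 0.000000e+00  0.000000e+00  0.000000e+00  1.000000e+00]]
fx 463.6450475013136
fy 463.6450475013136
cx 251.95621788016916
cy 183.76083558114843
(384, 512, 3)
```

View pics/top1.png

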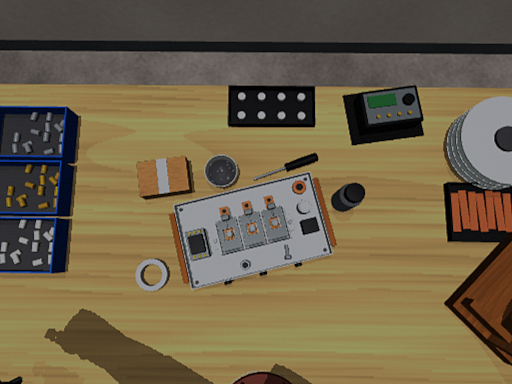

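View pics/scene1.png

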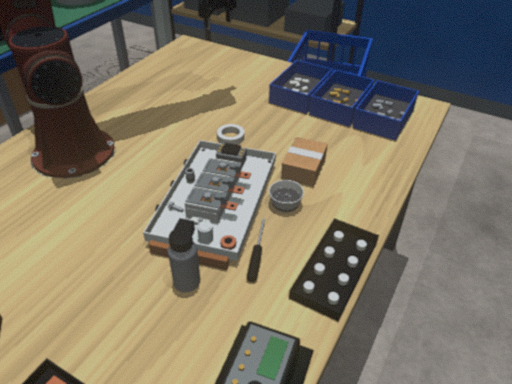

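Top view: block with three covers, bolts around (228,234), (251,229), (274,223); flask at right (348,196), tape at (152,275), carton (164,176). The scene view agrees. I'll zoom in on the block.

Run:
```python
import cv2
a=cv2.imread('pics/top1.png')[185:265,195:305]; b=cv2.imread('pics/scene1.png')[150:225,180:260]
a=cv2.resize(a,None,fx=7,fy=7,interpolation=cv2.INTER_CUBIC)
cv2.imwrite('pics/topc.png',a)
```

```text
(no output)
```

View pics/topc.png

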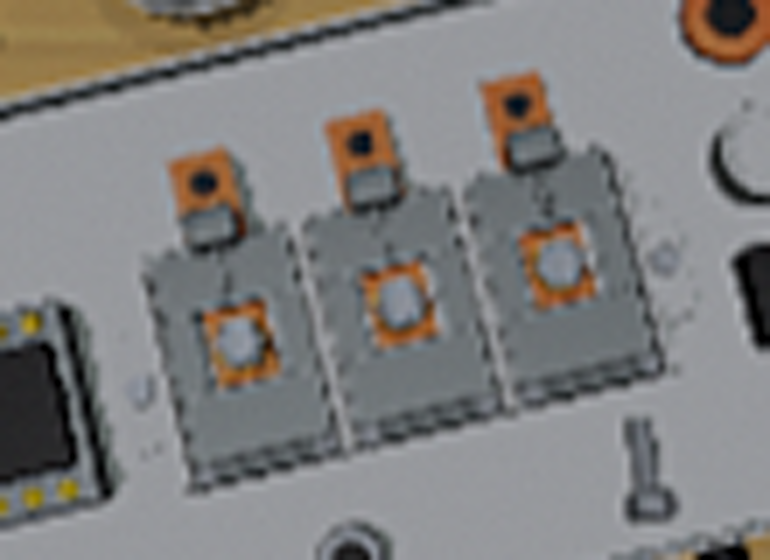

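Crop: bolt heads at (240,341), (402,302), (561,263); tab tops at (215,223), (373,182), (534,144).

```bash
cat > h2.py <<'E'
from h import *
E
python3 - <<'E'
from h import *
c=dict(np.load('pics/top1.png.npz'))
f=lambda x,y,z:ray(c,195+(x+.5)/7-.5,185+(y+.5)/7-.5,z)
B=np.array([f(*p,85) for p in[(240,341),(402,302),(561,263)]]);Tb=np.array([f(*p,96) for p in[(215,221),(373,181),(534,143)]])
print(B.round(1),Tb.round(1))
d=B[0]-B[2];print(np.linalg.norm(d)/2, 'yaw from y',np.degrees(np.arctan2(-d[0],d[1])))
d=Tb[0]-Tb[2];print(np.linalg.norm(d)/2, 'yaw tabs',np.degrees(np.arctan2(-d[0],d[1])))
for d in Tb-B: print(np.linalg.norm(d[:2]),np.degrees(np.arctan2(d[1],d[0])))
# cross check scene
s=dict(np.load('pics/scene1.png.npz'))
print([proj(s,b) for b in B])
a=cv2.resize(s['pixels'][150:225,180:260],None,fx=8,fy=8,interpolation=cv2.INTER_CUBIC)
for b in np.r_[B,Tb]:
    u,v=proj(s,b); cv2.circle(a,(int((u-180+.5)*8),int((v-150+.5)*8)),3,(0,0,255),1)
cv2.imwrite('pics/scc.png',a)
# chassis yaw by pan rim later
E
```

```text
[[496.6  95.9  85. ]
 [512.1  34.   85. ]
 [527.8 -27.   85. ]] [[541.4 105.6  96. ]
 [557.4  45.5  96. ]
 [572.7 -16.   96. ]]
63.3711153338487 yaw from y 14.25135737997345
62.78103279313057 yaw tabs 14.415190308974076
45.9251935144215 12.271605967356214
46.72231354708042 14.288139446799825
46.2585959348403 13.748644650573844
[(np.float64(223.5860302322822), np.float64(164.29958721939605)), (np.float64(215.9675207411864), np.float64(178.75296386430352)), (np.float64(207.9679687118683), np.float64(194.13798548954))]
```

View pics/scc.png

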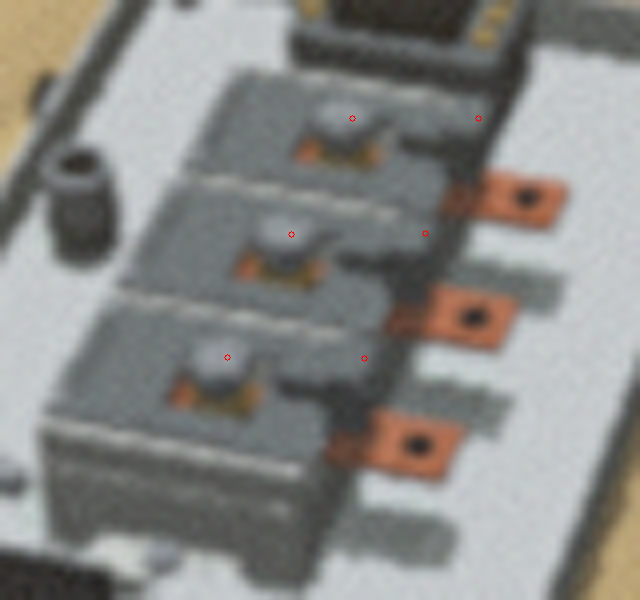

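Both views agree to about 2 mm: middle bolt at about (512,34), chassis yaw about 14°. Moving above the left bolt with the fingers shut.

Request:
move_arm([
  [[-35.9,44.5,8.1],-31.4],
  [[-35.9,44.5,8.1],-31.4],
  [[-35.9,44.5,8.1],-31.4],
  [[-35.9,44.5,8.1],-31.4],
  [[-35.9,44.5,8.1],-31.4],
  [[-35.9,44.5,8.1],-31.4],
  [[-35.9,44.5,8.1],-31.4],
  [[-35.9,44.5,8.1],-31.4],
  [[-35.9,44.5,8.1],-31.4],
  [[-35.9,44.5,8.1],-31.4],
  [[-35.9,44.5,8.1],-31.4],
  [[-35.9,44.5,8.1],-31.4],
  [[-35.9,44.5,8.1],-31.4],
  [[-35.9,44.5,8.1],-31.4],
  [[-35.9,44.5,8.1],-31.4],
  [[-35.9,44.5,8.1],-31.4],
  [[-35.9,44.5,8.1],-31.4],
  [[-35.9,44.5,8.1],-31.4],
  [[-35.9,44.5,8.1],-31.4],
  [[-35.9,44.5,8.1],-31.4],
], gripper=1, squeeze=25)

```text
clock: 1.77
tcp_pos: [496.3, 98.1, 150.6]
orientation: [[-0.244, 0.97, 0.0], [0.97, 0.244, 0.0], [0.0, 0.0, -1.0]]
force: [-1.2, -0.2, -0.3]
finger_gap: -0.0
```

Run:
```python
from h import *
c=shot('wrist','w1.png'); s=arm.get_state(); print(s['tcp_pos'],s['force'],np.round(c['T'],2),c['fx'])
m=np.array([512.2,34.3]);ey=np.array([-.242,.970]);ex=np.array([.970,.242])
for k in(1,0,-1):
    b=m+64*k*ey; t=b+45*ex; print(b,proj(c,[*b,85]),t,proj(c,[*t,96]))
```

```text
[496.42230028  97.89783565 150.60022491] [-0.36120639 -0.13482854 -0.82206032] [[-2.4000e-01 -9.4000e-01 -2.6000e-01  4.3152e+02]
 [ 9.7000e-01 -2.3000e-01 -6.0000e-02  8.0950e+01]
 [ 0.0000e+00 -2.6000e-01  9.6000e-01  2.9414e+02]
 [ 0.0000e+00  0.0000e+00  0.0000e+00  1.0000e+00]] 324.51135984390913
[496.712  96.38 ] (np.float64(254.68903956261374), np.float64(200.35453066318317)) [540.362 107.27 ] (np.float64(254.59299511935296), np.float64(268.3618797856604))
[512.2  34.3] (np.float64(160.02277646301127), np.float64(200.21581049400825)) [555.85  45.19] (np.float64(160.46461128298262), np.float64(268.24552225433945))
[527.688 -27.78 ] (np.float64(65.2960876768527), np.float64(200.07700177944056)) [571.338 -16.89 ] (np.float64(66.2764865960493), np.float64(268.12909087390324))
```

View pics/w1.png

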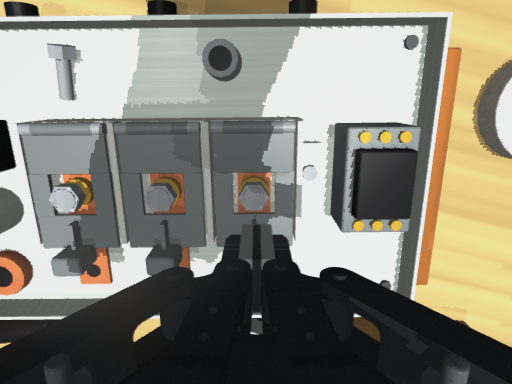

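Wrist view: heads near (254,194), (160,194), (68,198); predicted at rows of about 200. I'll zoom in to settle this.

Run:
```python
import cv2
a=cv2.imread('pics/w1.png')[165:285,30:190]
a=cv2.resize(a,None,fx=5,fy=5,interpolation=cv2.INTER_CUBIC)
for u,v in[(160,200.2),(65.3,200.1),(160.5,268.2),(66.3,268.1)]: cv2.circle(a,(int((u-30+.5)*5),int((v-165+.5)*5)),3,(0,0,255),1)
cv2.imwrite('pics/w1c.png',a)
```

```text
(no output)
```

View pics/w1c.png

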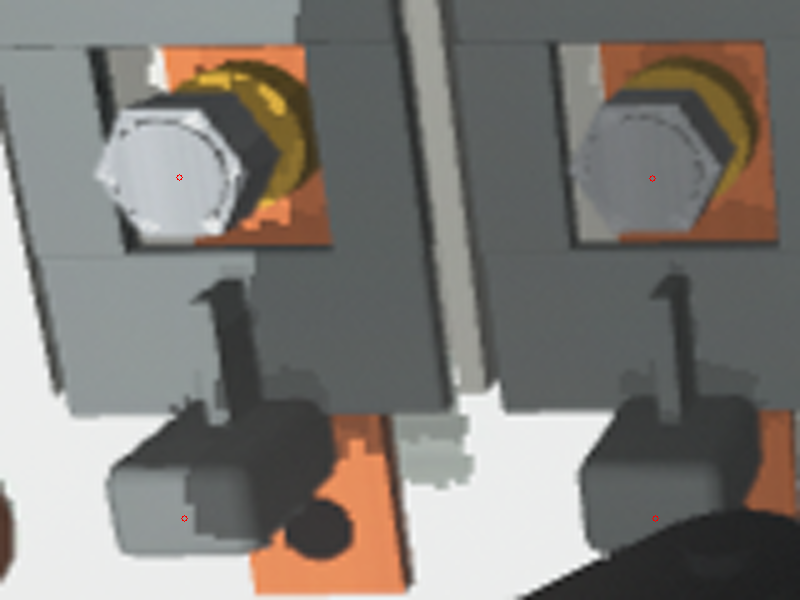

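Predictions fit to within 1.5 mm. Lowering onto the left bolt.

Request:
move_arm([
  [[-0.1,0,2],0],
  [[-0.1,0,4],0],
  [[-0.1,0,5.5],0],
  [[-0.1,0,6.2],0],
  [[-0.1,0,6.2],0],
  [[-0.1,0,6.3],0],
  [[-0.1,0,6.4],0],
  [[-0.1,0,6.45],0],
  [[-0.1,0,6.5],0],
  [[-0.1,0,6.55],0],
  [[-0.1,0,6.55],0],
])

```text
clock: 2.73
tcp_pos: [497.1, 95.9, 85.0]
orientation: [[-0.242, 0.97, 0.0], [0.97, 0.242, 0.0], [-0.0, 0.0, -1.0]]
force: [-0.3, 1.0, -0.1]
finger_gap: -0.1
```

Request:
move_arm([
  [[0,0,0.05],0],
  [[0,0,0.1],0],
  [[0,0,0.1],0],
])

```text
clock: 2.98
tcp_pos: [497.0, 95.9, 83.8]
orientation: [[-0.242, 0.97, 0.0], [0.97, 0.242, 0.0], [-0.0, 0.0, -1.0]]
force: [0.1, -0.7, 1.0]
finger_gap: 0.0
```

Request:
move_arm([
  [[0,0,0.05],0],
  [[0,0,0.1],0],
  [[0,0,0.1],0],
])

```text
clock: 3.23
tcp_pos: [497.0, 95.9, 82.8]
orientation: [[-0.242, 0.97, 0.0], [0.97, 0.242, 0.0], [0.0, 0.0, -1.0]]
force: [1.1, -0.2, 0.8]
finger_gap: -0.2
```

Request:
move_arm([
  [[0,0,0.05],0],
  [[0,0,0.1],0],
  [[0,0,0.1],0],
])

```text
clock: 3.48
tcp_pos: [497.0, 95.9, 81.8]
orientation: [[-0.242, 0.97, 0.0], [0.97, 0.242, 0.0], [-0.0, 0.0, -1.0]]
force: [1.2, -0.3, 0.8]
finger_gap: -0.2
```

Request:
move_arm([
  [[0,0,0.05],0],
  [[0,0,0.1],0],
  [[0,0,0.1],0],
])

```text
clock: 3.73
tcp_pos: [497.0, 95.9, 80.7]
orientation: [[-0.242, 0.97, 0.0], [0.97, 0.242, 0.0], [0.0, 0.0, -1.0]]
force: [0.2, -0.1, 0.9]
finger_gap: 0.2
```

Run:
```python
from h import *
c=shot('scene','s2.png'); s=arm.get_state(); print(s['tcp_pos'],s['force'])
c2=shot('wrist','w2.png'); s=arm.get_state(); print(s['tcp_pos'],s['force'])
a=cv2.resize(c['pixels'][135:225,180:260],None,fx=5,fy=5,interpolation=cv2.INTER_CUBIC)
b=cv2.resize(c2['pixels'][150:300,130:290],(400,450),interpolation=cv2.INTER_CUBIC)
cv2.imwrite('pics/s2c.png',np.hstack([a,b[:,:400]]))
```

```text
[497.00187629  95.92254308  80.73940668] [ 0.23862166 -0.89745733  0.93763813]
[496.95189645  95.91944316  80.71243302] [ 0.61814044 -0.25786867  0.47464912]
```

View pics/s2c.png

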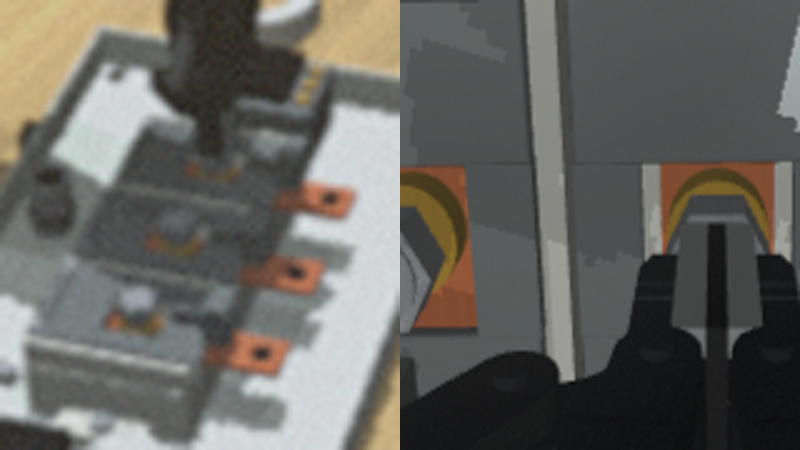

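Request:
move_arm([
  [[0,0,0.05],0],
  [[0,0,0.1],0],
  [[0,0,0.15],0],
  [[0,0,0.15],0],
])

```text
clock: 4.17
tcp_pos: [497.0, 95.9, 79.2]
orientation: [[-0.242, 0.97, 0.0], [0.97, 0.242, 0.0], [0.0, 0.0, -1.0]]
force: [0.2, -0.1, 1.3]
finger_gap: 0.4
```

Request:
move_arm([
  [[0,0,0.05],0],
  [[0,0,0.1],0],
  [[0,0,0.1],0],
])

```text
clock: 4.42
tcp_pos: [496.9, 95.9, 78.2]
orientation: [[-0.242, 0.97, -0.0], [0.97, 0.242, 0.0], [0.0, 0.0, -1.0]]
force: [-0.0, 0.3, 1.6]
finger_gap: -0.1
```

Request:
move_arm([
  [[0,0,-1],0],
  [[0,0,-3],0],
  [[0,0,-6],0],
  [[0,0,-7.2],0],
  [[0,0,-7.2],0],
  [[0,0,-7.2],0],
])

```text
clock: 4.92
tcp_pos: [497.5, 95.9, 151.1]
orientation: [[-0.242, 0.97, 0.002], [0.97, 0.242, -0.0], [-0.0, 0.002, -1.0]]
force: [0.1, -0.1, -0.9]
finger_gap: -0.2
```

Run:
```python
from h import *
c=shot('wrist','w3.png'); s=arm.get_state(); print(s['tcp_pos'],s['force'])
o=cv2.imread('pics/w1.png')
f=lambda i:cv2.resize(i[165:225,130:290],(800,300),interpolation=cv2.INTER_CUBIC)
cv2.imwrite('pics/w3c.png',np.vstack([f(o),f(c['pixels'])]))
```

```text
[496.82821543  95.92037928 149.88318162] [-0.84596072 -0.33045737 -0.72263194]
```

View pics/w3c.png

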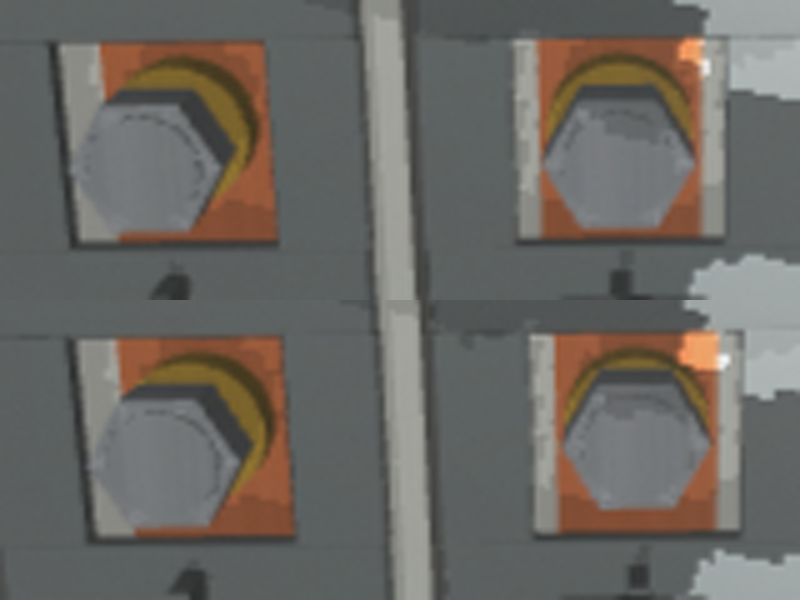

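The left head now sits lower in its opening and looks smaller, while the middle one is unchanged: left bolt dropped. I'll tap the other two as asked.

Request:
move_arm([
  [[-3,0,0],0],
  [[-6.2,0,0],0],
  [[-6.35,0,2.5],0],
  [[-6.35,0,5],0],
  [[-6.35,0,6.1],0],
  [[-6.35,0,6.3],0],
  [[-6.35,0,6.35],0],
  [[-6.35,0,6.4],0],
  [[-6.35,0,6.45],0],
  [[-6.35,0,6.5],0],
  [[-6.35,0,6.55],0],
  [[-6.35,0,6.55],0],
])

```text
clock: 5.97
tcp_pos: [512.5, 34.4, 85.1]
orientation: [[-0.242, 0.97, 0.0], [0.97, 0.242, -0.0], [-0.0, 0.0, -1.0]]
force: [0.1, 0.0, -0.5]
finger_gap: -0.2
```

Request:
move_arm([
  [[0,0,0.05],0],
  [[0,0,0.1],0],
  [[0,0,0.1],0],
])

```text
clock: 6.22
tcp_pos: [512.4, 34.3, 83.8]
orientation: [[-0.242, 0.97, 0.0], [0.97, 0.242, 0.0], [0.0, 0.0, -1.0]]
force: [-0.0, 0.6, 0.1]
finger_gap: -0.2
```

Request:
move_arm([
  [[0,0,0.05],0],
  [[0,0,0.1],0],
  [[0,0,0.1],0],
])

```text
clock: 6.47
tcp_pos: [512.4, 34.3, 83.7]
orientation: [[-0.242, 0.97, 0.0], [0.97, 0.242, -0.0], [-0.0, 0.0, -1.0]]
force: [-4.1, -0.1, 7.6]
finger_gap: -0.3
```

Middle is firm (7.6 N at 83.7). Now the right one.

Request:
move_arm([
  [[0,0,-1.5],0],
  [[0,0,-3],0],
  [[-3,0,-3],0],
  [[-6.4,0,-3],0],
  [[-6.45,0,-1.5],0],
  [[-6.45,0,-0.5],0],
  [[-6.45,0,-0.3],0],
  [[-6.45,0,-0.2],0],
  [[-6.45,0,-0.15],0],
  [[-6.45,0,-0.1],0],
  [[-6.45,0,-0.05],0],
  [[-6.45,0,0],0],
  [[-6.45,0,0],0],
])

```text
clock: 7.55
tcp_pos: [528.1, -27.8, 83.7]
orientation: [[-0.242, 0.97, 0.001], [0.97, 0.242, 0.0], [0.0, 0.001, -1.0]]
force: [-1.7, 2.6, 5.5]
finger_gap: 0.0
```

Right is firm too (5.5 N). Tips read about 1.3 mm low against the nominal 85. Now over the left tab with the jaws about 36 mm open.

Request:
move_arm([
  [[0,0,-2],0],
  [[0,0,-5],0],
  [[3,1,-6.5],0],
  [[6,2,-6.5],0],
  [[9,3,-6.5],0],
  [[12,4,-6.5],0],
  [[12.8,4.15,-6.5],0],
  [[12.8,4.15,-6.5],0],
  [[12.8,4.15,-6.5],0],
], gripper=0.15)

```text
clock: 8.3
tcp_pos: [537.1, 106.0, 147.8]
orientation: [[-0.243, 0.97, 0.0], [0.97, 0.243, -0.0], [-0.0, -0.0, -1.0]]
force: [0.7, 0.2, 0.1]
finger_gap: 36.2
```

Run:
```python
from h import *
c=shot('wrist','w4.png'); s=arm.get_state(); print(s['tcp_pos'],s['force'],s['finger_gap'])
b=np.array([496.7,96.4]);t=b+45*np.array([.97,.242]); print(proj(c,[*b,79]),proj(c,[*t,96]))
```

```text
[537.22481236 105.31490955 147.80399877] [ 0.32778808  0.40038863 -0.65227763] 36.35578670846039
(np.float64(258.11128834657393), np.float64(138.204385486606)) (np.float64(258.0801200734717), np.float64(212.18642195415086))
```

View pics/w4.png

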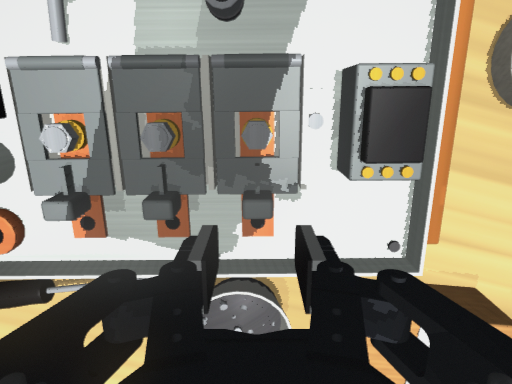

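The left tab top at (258,208) is centred between the jaws (204–312), and the left bolt is visibly sunk. Descending to straddle the tab, then closing.

Request:
move_arm([
  [[0.1,0,2],0],
  [[0.1,0,4],0],
  [[0.1,0,5.5],0],
  [[0.1,0,6.4],0],
  [[0.1,0,6.7],0],
  [[0.1,0,6.9],0],
  [[0.1,0,6.9],0],
  [[0.1,0,6.9],0],
])

```text
clock: 9.02
tcp_pos: [537.6, 106.6, 79.8]
orientation: [[-0.242, 0.97, 0.001], [0.97, 0.242, -0.0], [-0.0, 0.001, -1.0]]
force: [-0.2, -0.2, 0.2]
finger_gap: 36.4
```

Request:
move_arm([
  [[0,0,0],0],
  [[0,0,0],0],
  [[0,0,0],0],
  [[0,0,0],0],
  [[0,0,0],0],
  [[0,0,0],0],
], gripper=1, squeeze=25)

```text
clock: 9.52
tcp_pos: [537.6, 106.8, 79.4]
orientation: [[-0.242, 0.97, 0.002], [0.97, 0.242, -0.0], [-0.001, 0.001, -1.0]]
force: [2.2, -2.2, 4.2]
finger_gap: 19.2
```

Gripped at 19.2 mm. Lifting along the hinge arc, first to about 30°.

Request:
move_arm([
  [[0,-0.1,-0.8],0],
  [[0,-0.36,-1.56],0],
  [[0,-0.65,-2.3],0],
  [[0,-1.0,-3.03],0],
  [[0,-1.4,-3.7],0],
  [[0,-1.87,-4.38],0],
  [[0,-1.87,-4.38],0],
  [[0,-1.87,-4.38],0],
])

```text
clock: 10.18
tcp_pos: [517.7, 101.9, 122.7]
orientation: [[-0.241, 0.97, -0.002], [0.97, 0.241, -0.001], [-0.0, -0.002, -1.0]]
force: [-2.1, -5.7, -3.3]
finger_gap: 18.9
```

Forces are modest and the tab is still held. Next: 30° to about 76°.

Request:
move_arm([
  [[0,-0.53,-0.6],0],
  [[0,-1.1,-1.17],0],
  [[0,-1.73,-1.67],0],
  [[0,-2.38,-2.13],0],
  [[0,-3.08,-2.52],0],
  [[0,-3.81,-2.85],0],
  [[0,-4.57,-3.1],0],
  [[0,-5.34,-3.31],0],
  [[0,-6.29,-3.46],0],
  [[0,-6.29,-3.46],0],
  [[0,-6.29,-3.46],0],
  [[0,-6.29,-3.46],0],
])

```text
clock: 11.18
tcp_pos: [457.9, 86.5, 157.8]
orientation: [[-0.241, 0.97, 0.001], [0.97, 0.241, -0.001], [-0.002, 0.001, -1.0]]
force: [3.3, -6.3, -2.5]
finger_gap: 19.1
```

Run:
```python
from h import *
c=shot('scene','s5.png'); d=shot('wrist','w5.png');s=arm.get_state(); print(s['tcp_pos'],s['force'],s['finger_gap'])
a=cv2.resize(c['pixels'][110:230,165:272],(400,450),interpolation=cv2.INTER_CUBIC)
b=cv2.resize(d['pixels'],(400,300))
b=np.vstack([b,np.zeros((150,400,3),np.uint8)])
cv2.imwrite('pics/s5c.png',np.hstack([a,b]))
```

```text
[457.98651503  86.4781533  157.82382801] [ 2.38495492 -6.76838413 -2.80705036] 19.103916630003955
```

View pics/s5c.png

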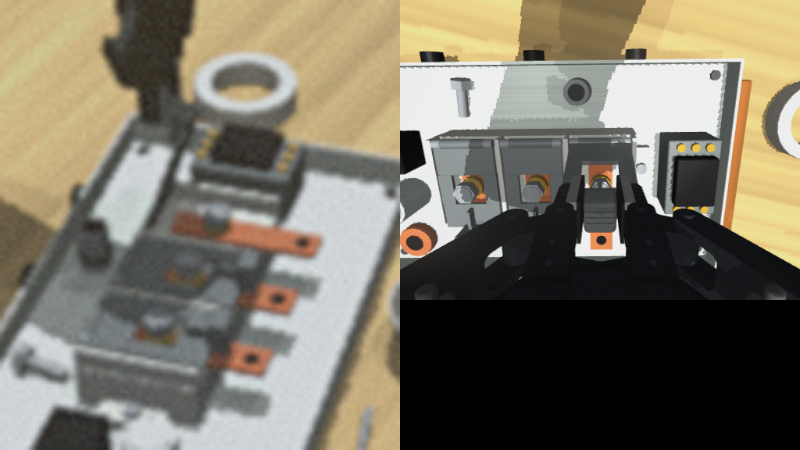

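The scene view shows the left cover standing up near (170,150) with its copper bar bare at (245,230) and the other two covers flat. The wrist view shows the tab between the pads at (600,210). Hinge geometry puts the angle at about 76°, so I'm handing in.

```bash
python3 -c "
from h import *
print(job.hand_in()); s=arm.get_state(); print(s['clock'],s['tcp_pos'],s['finger_gap'])"
```

```text
the job is handed in; nothing more can be done
None
the job is handed in; nothing more can be done
```

The left bolt is the loose one. Its cover is now open to about 76° (at least 60° was asked for), with the fingers still holding its tab. I handed the job in at about 11 s.

- **Taps:** I tapped left, then middle, then right. The left head gave: the fingertips went down to 78.2 mm at under 2 N, and the wrist camera then showed it sunk. The middle bolt held at 7.6 N and the right at 5.5 N, both at 83.7 mm.
- **Cover:** I gripped the left tab across its width and lifted it along the hinge arc. The 76° comes from the final fingertip position and the hinge geometry.
- **Last checks:** The finger gap was 19.1 mm on the 20 mm tab, and the force on the tool was about 8 N. The scene picture shows the left cover upright and the other two shut. The bystanders visible in the last pictures looked undisturbed; the carton, tub and flask were outside the crops.
- **Disagreements:** The tight bolts were touched at 83.7 mm instead of the stated 85 mm, so I allowed 1.3 mm in height. The left bolt's travel works out at about 5.5 mm from that, and I never felt a hard stop, so the full 6 mm drop is not confirmed.

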